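Fit the filter glass and retaining ring of a weld camera

ROBOT

A 7-joint arm with a two-finger parallel gripper is mounted at the origin on the work surface; the furniture and walls round the work are solid. World frame = base frame: x ahead of the robot, y to its left, z up, the work surface at z = 0. Lengths are in mm, angles in rad, forces in N, time in s.
With the tool pointing down it reaches from about 425 to 875 mm from the base axis. Payload 4.7 kg.
Tool frame: the origin (TCP) lies at the very end of the fingers, on their centre line; the grasp point (between the pads) lies 19 mm behind it (bot.grasp_offset is the distance from the TCP to the grasp point, in mm); z points along the fingers, y is the line along which they close (so a half turn about z gives the same grasp; the last joint's range is limited). The gripper opens to 85 mm and grips with 20 to 120 N. Pads are 22 mm wide; open, the fingers measure 114 mm over their backs; the gripper's body (76 mm by 85 mm) begins 54 mm behind the grasp point. The pads swing forward as they close: fully open they stand 13 mm farther back than shut.
Start: joints at [1.322, 0.321, -0.07, 1.45, 0.023, 1.371, -0.057], TCP at [168.839, -627.711, 198.649] pointing down, gripper open.
Joint ranges: [-2.86, 2.86], [-0.3, 2.09], [-1.38, 1.24], [0.06, 2.45], [-1.56, 4.7], [0.09, 2.05], [-2.69, 2.69]. Speed limits (rad/s): [2.57, 2.57, 3.14, 3.14, 3.14, 3.14, 3.14].

INTERFACE

Orientations are given as a rotation vector (axis times angle).
In Python, from cell import observe, cams, ticket, bot gives the robot as it stands.
- The arm moves only by the tool jog_arm, never from a script. Its argument "targets" is a list of rows, each a list of 7 numbers: the turn, a rotation vector about the world's x, y, z in degrees, then the shift along the world's x, y, z in cm, then the opening, from 0 (shut) to 1 (fully open). In form: [[rx, ry, rz, tx, ty, tz, gripper], ...]. A call has exactly 5 rows; each row is the pose to reach, as a shift and turn from the pose commanded when the call began; what a row does not reach only later rows make up. A row lasts 1/8 s, in which the tool goes at most 62.5 mm and 10.7 degrees, less where a joint would pass 70% of its speed; a pose out of reach is approached as far as the arm can. A call with a gripper value outside its range is refused whole. The fingers move at their own pace and stop on an object; "grip_force" is the grip in N (left out, the last holds). Time passes only in rows, so rows that repeat a pose let the fingers close, or fill a call up. It gives the time, the measured TCP pose, the force, the opening and the grip force at its end, in the units of the state.
- observe(): the state, without advancing time (a new reading comes with each control period).
- cams.snapshot(name): name is "scene" or "top"; returns a dict with "pixels" (400x640x3 uint8, red, green, blue), "mtx" (3x3 intrinsics, pixels), "extrinsics" (4x4, takes a point from camera to world coordinates). Camera axes: x right, y up, looking along -z (the intrinsics and any distortion apply to the point x, -y, -z); pixel columns grow to the right and rows downward; lengths in mm; the calibration is good to about 2 mm. A picture is of the moment at which its call begins. There is no depth.
- ticket.close_job(): hands the job in; it is judged then, once.
The state is a dict: "t": time; "joints": joint angles; "qd": joint speeds; "effort": joint torques, N m; "ee_pos": TCP position; "orientation": TCP orientation; "ft_force": force on the tool from outside, world axes, zero at the start; "ft_torque": the same for the moment, N m; "width": opening from 0.0 (shut) to 1.0 (fully open); "grasp_force": force on a finger pad.
Only numpy, scipy, OpenCV 4.12 (cv2) and the standard library are available. Lean on these libraries where they do the work, as an engineer would, in place of code of your own. Each camera call takes 0.05 s, during which the arm holds its last target. There are 200 camera calls.

TASK

Lay the green filter glass flat into the open cell on top of the weld-camera housing, let go of it, then start the dark steel retaining ring on the housing's thread and screw it clockwise until it is snug and clamps the glass against its spring seal. Work by feel: never force the thread or overtighten the ring on the glass, and leave the paste tin, the spray can and the loose hex nut alone.

Things in the scene. Friction and masses are not known exactly. Their poses are not given: they have to be found in the camera images.
- cell: Weld-camera housing fixed to the bench, lens side up: square dark steel flange 90 x 90 x 10 mm, aluminium barrel 66 mm wide (74 at its foot) up to 50 mm, brass cable gland on its +x side, threaded neck on top. Origin: centre of the underside on the bench; z up, the axis of cell and thread. The neck is 39 mm wide, its rim 72 mm above the bench.
- cell_mouth (a point): Point on the housing's axis at the rim of the neck, 72 mm above the bench; z up. The open round cell in the neck has a 33.4 mm bore; its floor is a black spring seal 4 mm below the rim, which gives up to 3.2 mm under load (moves from 3 N, then 3 N per mm, then solid).
- thread_mid (a point): On the axis, 8 mm below the rim. Round the neck run 3 steel thread ridges, 51 mm over all, 3 mm high, each 80 degrees long, 40 degree gaps between; clockwise from above each falls 5.5 mm, its top from 2 to 7.5 mm below the rim. Where the gaps lie is different every time and unrelated to any measured yaw: find them by feel or sight.
- window: Green round filter glass, 31 mm diameter, 9 mm thick, 30 g, lower edge chamfered 1.5 mm. Origin: centre of its underside, z up. It starts on a rubber rest 14 mm high, 24 mm wide (foot 40 mm). Seated in the cell its underside is 4 mm below the rim, its top 5 mm above: a grip on its top 4 mm clears the rim.
- ring: Loose dark steel ring, 33 mm high, 150 g. Origin: centre of its underside; z up, its axis. Skirt 65 mm wide from 0 to 19 mm height, 55.6 mm bore; above it a hexagon grip collar, 50 mm across flats, 19 to 33 mm high (flats face x and each 60 degrees): grasp it there. Inside the skirt 3 lugs at 0, 120, 240 degrees from x, 5 mm wide, 1 to 4 mm above the origin, reaching in to 43.6 mm diameter.
- ring_lip (a point): On the ring's axis, 15 mm above its origin, level with the lip that presses on the glass. Set on the thread, the lugs first rest on the ridge tops (ring origin 3 to 8.5 mm below the rim). Turned counter-clockwise there it climbs, then its lugs drop into the gaps and the lip lies on the unpressed glass (origin 10 mm below the rim). It enters within 12 degrees of mid-gap.
- ring_top (a point): On the ring's axis, 33 mm above its origin. Turned clockwise from the gaps it runs free (15 to 45 degrees), then the thread takes a light push off the hand and draws the ring down 0.07 mm per degree, pressing the glass on the seal. Snug: 10 to 40 degrees after that (over 4 N on the glass); past 45 degrees the seal is solid, then overtight: over 25 N. It stays put when released.
- paste_tin: Bystander: blue tin with grey lid, 86 mm diameter, 62 mm high; origin at the centre of its underside.
- spray_can: Bystander: standing white spray can, 66 mm diameter, 197 mm high; origin at the centre of its underside.
- nut: Bystander: bright hex nut lying flat, 24 x 27 x 13 mm; origin at the centre of its underside.
Things that resemble listed ones, but are neither listed nor needed, are in the scene too. What is shaped like the ring but pink is not meant.

How it is judged (in metres and radians):
On the way:
1. the glass lies flat in the cell, let go, before the ring goes on (horizontal distance between window and cell_mouth below 0.003 m and z of window in the frame of cell_mouth below -0.003 m and angle between window's own z axis and vertical below 0.08 rad and contact force between the fingers and window below 0.1 N and horizontal distance between ring and cell_mouth above 0.05 m), for 0.2 s.
At the end, for the whole second after the job is handed in: The glass lies level in the cell (within 3 mm of its axis, tilt under 0.08 rad), the ring is on the thread (within 4 mm of the axis, tilt under 0.08 rad, origin at least 9.5 mm below the rim), presses on the glass with more than 4 N, and is released and at rest (horizontal distance between window and cell_mouth below 0.003 m and angle between each of window, ring's own z axis and vertical below 0.08 rad and horizontal distance between ring and cell_mouth below 0.004 m and z of ring in the frame of cell_mouth below -0.0095 m and contact force between ring and window above 4 N and linear speed of ring below 0.01 m/s and contact force between the fingers and ring below 0.1 N); the robot touches nothing.
It fails at once if the glass is pressed by the ring with more than 25 N (overtightened) (contact force between ring and window above 25 N).
It fails at once if the glass is pressed into the cell with more than 25 N (contact force between window and cell above 25 N).
It fails at once if the ring is forced against the housing or its thread with more than 40 N (contact force between ring and cell above 40 N).
It fails at once if a bystander is moved more than 30 mm (distance of any of paste_tin, spray_can, nut from where it was at the start of the episode above 0.03 m).
It also fails if it takes over 72 s, if anything falls off the work surface, if the arm or the gripper's body presses on something with over 40 N, if the wrist force passes 120 N, or if a joint passes its speed limit or range.

## Working session

There is one attempt and no reset: what is moved stays moved. The work goes in short steps, Python scripts to look and compute and a tool call to move; the robot and the scene stay as the last step left them, time stands still between calls to the robot, and variables do not carry over. Pictures are saved under pics/ and viewed, at most 10 in all, crops included, and the job is handed in when it is done.

Besides the shell and the picture viewer there is one more tool, called after "Call:" as name([rows], argument=value, ...), one row to a line, values as JSON. jog_arm: Moves the arm, as the interface text tells. Its arguments: {"type":"object","properties":{"targets":{"type":"array"},"grip_force":{"type":"number"}},"required":["targets"]}

```bash
mkdir -p pics; cat > h.py <<'E'
import numpy as np, cv2
from cell import observe, cams, ticket, bot
def snap(n,f=None):
    s=cams.snapshot(n); 
    if f: cv2.imwrite('pics/'+f,s['pixels'][:,:,::-1])
    return s
def ray(s,u,v,z):
    d=np.linalg.inv(s['mtx'])@[u,v,1.]; d=np.array([d[0],-d[1],-d[2]])
    E=s['extrinsics']; d=E[:3,:3]@d; o=E[:3,3]
    return o+d*(z-o[2])/d[2]
def proj(s,p):
    E=s['extrinsics']; c=E[:3,:3].T@(np.array(p)-E[:3,3]); q=s['mtx']@[c[0],-c[1],-c[2]]
    return q[:2]/q[2]
E
python3 - <<'E'
from h import *
for n in ('scene','top'):
    s=snap(n,n+'.png'); print(n,s['mtx'].tolist(),s['extrinsics'].round(3).tolist(),[k for k in s])
print(observe())
E
ls
```

```text
scene [[467.4982308380689, 0.0, 317.76051463481787], [0.0, 467.4982308380689, 197.44278879132034], [0.0, 0.0, 1.0]] [[-0.202, 0.745, -0.636, -108.449], [-0.979, -0.149, 0.136, 280.516], [0.007, 0.65, 0.76, 822.772], [0.0, 0.0, 0.0, 1.0]] ['pixels', 'mtx', 'extrinsics']
top [[417.5304706525497, 0.0, 321.6295325854452], [0.0, 417.5304706525497, 199.00238587451213], [0.0, 0.0, 1.0]] [[-0.005, 0.982, -0.19, 331.745], [-1.0, -0.001, 0.022, 148.61], [0.021, 0.19, 0.982, 1085.794], [0.0, 0.0, 0.0, 1.0]] ['pixels', 'mtx', 'extrinsics']
{'t': 0.1, 'joints': array([ 1.32208391,  0.32173098, -0.07005771,  1.4515271 ,  0.02258176,
        1.37080381, -0.0568934 ]), 'qd': array([ 0.00063318, -0.00132699,  0.0004232 , -0.00452366,  0.00081366,
        0.00097277,  0.00224063]), 'effort': array([ 1.52947646e-04, -4.94874716e+01, -3.83985490e-01, -3.15208626e+01,
        1.29822775e-02,  7.49261293e-03,  2.05951198e-05]), 'ee_pos': array([ 168.67330909, -627.18952255,  197.65732361]), 'orientation': array([-3.11286539e+00, -4.11427950e-01,  4.75236309e-04]), 'ft_force': array([0.61877651, 0.09311565, 0.1751507 ]), 'ft_torque': array([0.00925847, 0.03141331, 0.03345623]), 'grasp_force': 0.0, 'width': 0.9976798752775772}
h.py
pics
```

View pics/scene.png

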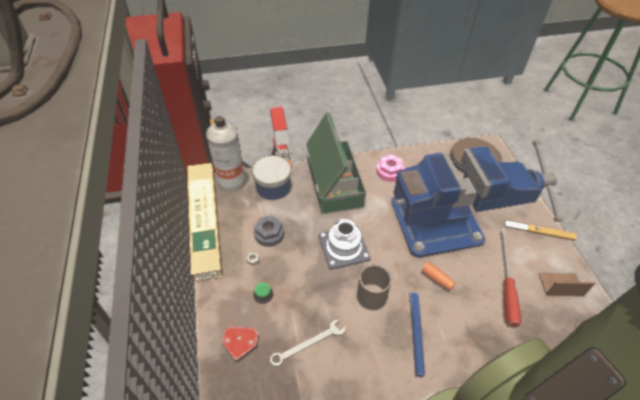

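View pics/top.png

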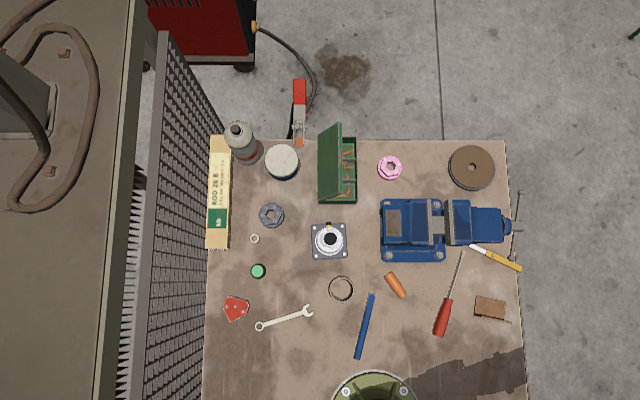

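Scene view: glass (262,292), dark ring (268,230), housing (344,243). Top view: glass (258,271), ring (271,215), housing (330,239), tin (282,161), can (240,140), nut (254,239). 
These could be mistaken for the ring: pink ring (389,168), brown tube (340,288) and brown disc (472,167). For the glass, there is only the green box (337,165). I choose the dark hex ring and the green disc, and will check both in a close crop.

```bash
cat > m.py <<'E'
from h import *
t=snap('top'); s=snap('scene')
def crop(im,u,v,w,h,k): return cv2.resize(im[v:v+h,u:u+w],None,fx=k,fy=k,interpolation=cv2.INTER_CUBIC)
a=np.hstack([crop(t['pixels'],230,190,133,100,3),crop(s['pixels'],240,205,133,100,3)])
b=np.hstack([crop(t['pixels'],250,195,44,44,9)[:300],crop(t['pixels'],308,217,44,44,9)[:300]])
c=np.zeros((600,800,3),np.uint8); c[:300,:798]=a; c[300:,:792]=b[:300]
cv2.imwrite('pics/crop.png',c[:,:,::-1])
def blob(sn,mask,near,z):
    n,l,st,ce=cv2.connectedComponentsWithStats(mask.astype(np.uint8))
    i=1+np.argmin([np.hypot(*(x-near)) if st[j+1,4]>20 else 1e9 for j,x in enumerate(ce[1:])])
    x,y,w,h,ar=st[i]; print(ce[i],st[i],ray(sn,*ce[i],z).round(1),'left-right width',np.linalg.norm(ray(sn,x-.5,ce[i][1],z)-ray(sn,x+w-.5,ce[i][1],z)).round(1))
for sn,g,r in ((t,(258,271),(271,215)),(s,(262,292),(268,230))):
    h=cv2.cvtColor(sn['pixels'],cv2.COLOR_RGB2HSV)
    print(h[g[1],g[0]],h[r[1]-8,r[0]-6])
    blob(sn,(abs(h[...,0].astype(int)-70)<20)&(h[...,1]>110),g,20)
    bg=(h[...,0]>90)&(h[...,0]<135)&(h[...,1]>15)
    blob(sn,bg,r,20)
E
python3 m.py
```

```text
[ 68  83 199] [130  10 149]
[215.93236715 219.01449275] [208 209  19  19 207] [486.2 396.1  20. ] left-right width 48.4
[285.2    176.1625] [270 167  28  14  80] [599.4 220.2  20. ] left-right width 73.3
[ 66 109 177] [143   8 131]
[264. 286.] [264 286   1   1   1] [361.6 284.4  20. ] left-right width 1.9
[273.52507375 191.1120944 ] [257 181  33  18 339] [601.3 231.6  20. ] left-right width 75.3
```

View pics/crop.png

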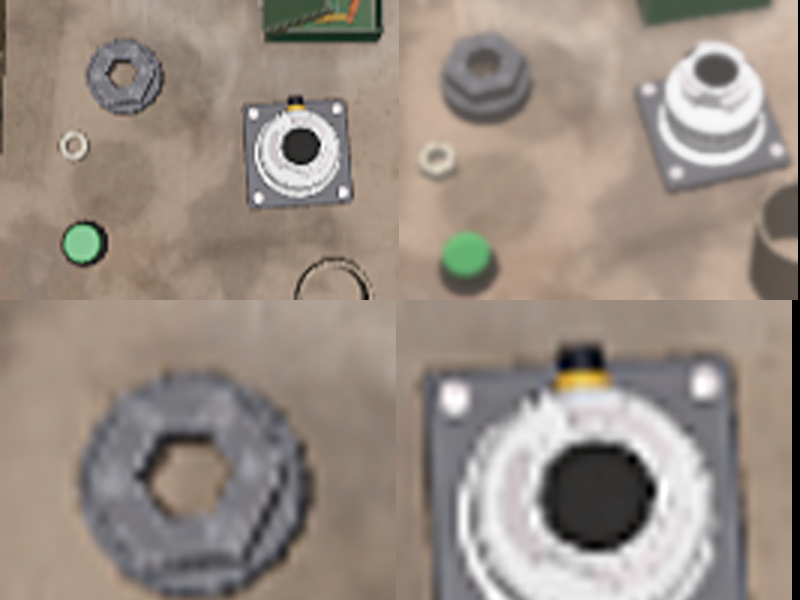

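Crop shows the dark hex ring at (122,75), the green glass at (84,243) and the open black cell at (300,147), as I expected. The ring's flats face roughly ±x. Now for the exact positions.

```bash
cat > m2.py <<'E'
from h import *
def big(m,near):
    n,l,st,ce=cv2.connectedComponentsWithStats(m.astype(np.uint8))
    i=1+np.argmin([np.hypot(*(x-near)) if st[j+1,4]>30 else 1e9 for j,x in enumerate(ce[1:])]); return (l==i).astype(np.uint8)
def ell(sn,m,z,name):
    c=max(cv2.findContours(m,cv2.RETR_EXTERNAL,cv2.CHAIN_APPROX_NONE)[0],key=len)
    e=cv2.fitEllipse(c); mo=cv2.moments(m,True); g=(mo['m10']/mo['m00'],mo['m01']/mo['m00'])
    x,y,w,h=cv2.boundingRect(c)
    print(name,'ell',np.round(e[0],1),'cen',np.round(g,1),'box',(x,y,w,h),'->',ray(sn,*g,z).round(1),'width',(np.linalg.norm(ray(sn,x-.5,g[1],z)-ray(sn,x+w-.5,g[1],z))).round(1), 'depth',(np.linalg.norm(ray(sn,g[0],y-.5,z)-ray(sn,g[0],y+h-.5,z))).round(1))
if __name__=='__main__':
  for n,g,r,b in (('top',(258,271),(271,215),(330,239)),('scene',(262,290),(268,230),(345,229))):
    s=snap(n); p=s['pixels'].astype(int); R,G,B=p[...,0],p[...,1],p[...,2]
    ell(s,big((G-R>30)&(G>(120 if n=='top' else 140)),g),23,n+' glass')
    m=big((R-B<14)&(R<190),r); ell(s,m,16,n+' ring')
    h=big((R-B>=14)&(cv2.morphologyEx(m,cv2.MORPH_CLOSE,np.ones((15,15)))>0),r); ell(s,h,33,n+' ringhole')
    ell(s,big(p.sum(2)<210,b),72,n+' bore')
    if n=='top': ell(s,big((B-R>-8)&(p.sum(2)<390)|(R>195),b),10,n+' flange')
E
python3 m2.py
```

```text
top glass ell [256.8 270.7] cen [256.8 270.6] box (251, 265, 12, 13) -> [355.3 288.1  23. ] width 29.9 depth 32.1
top ring ell [271.  215.1] cen [271.1 215.2] box (259, 203, 25, 25) -> [496.6 255.6  16. ] width 64.5 depth 65.3
top ringhole ell [270.5 214.5] cen [270.5 214.5] box (266, 211, 10, 8) -> [495.8 255.4  33. ] width 25.4 depth 20.6
top bore ell [329.9 238.3] cen [329.9 238.3] box (324, 233, 13, 12) -> [430.9 106.5  72. ] width 31.6 depth 29.2
top flange ell [328.6 240.8] cen [328.7 240.6] box (311, 222, 37, 37) -> [431.  106.9  10. ] width 95.4 depth 95.3
scene glass ell [261.9 288.9] cen [261.9 288.9] box (255, 283, 15, 13) -> [354.3 289.1  23. ] width 28.9 depth 28.3
scene ring ell [268.8 230.8] cen [268.8 231. ] box (255, 216, 29, 30) -> [494.3 257.2  16. ] width 61.9 depth 79.8
scene ringhole ell [268.  227.5] cen [268.  227.5] box (265, 226, 7, 4) -> [490.9 258.2  33. ] width 14.7 depth 10.5
scene bore ell [438.4 222.3] cen [437.7 222.4] box (425, 220, 28, 6) -> [406.8 -79.2  72. ] width 56.9 depth 15.5
```

Both views agree: glass at (355, 288.5), ring at (496, 256), cell axis at (431, 106.7). Widths come out about right (30–32 for the 31 mm glass, 64.5 for the 65 mm ring). Next I swing over to the glass, keeping joint 7 near zero.

Call:
jog_arm([
  [0,0,5,4.1,4.2,1,1],
  [0,0,10,8.2,8.4,2,1],
  [0,0,16,12.4,12.7,3,1],
  [0,0,22,16.5,16.9,4,1],
  [0,0,27,20.6,21.1,5,1],
])

```text
t: 0.92
ee_pos: [376.0, -415.2, 249.2]
orientation: [2.93, 1.131, 0.0]
ft_force: [-0.3, -0.6, -0.4]
width: 0.996
grasp_force: 0.0
```

Call:
jog_arm([
  [0,0,6,2,5.2,0,1],
  [0,0,12,4,10.4,0,1],
  [0,0,18,6,15.7,0,1],
  [0,0,24,8,20.9,0,1],
  [0,0,30,10,26.1,0,1],
])

```text
t: 1.55
ee_pos: [475.2, -154.0, 248.9]
orientation: [2.537, 1.851, 0.0]
ft_force: [0.1, 0.1, 0.5]
width: 0.996
grasp_force: 0.0
```

Call:
jog_arm([
  [0,0,6,0.6,5.4,0,1],
  [0,0,13,0.8,10.8,0,1],
  [0,0,19,0.5,16.2,0,1],
  [0,0,25,0,21.6,0,1],
  [0,0,32,-0.9,27,0,1],
])

```text
t: 2.17
ee_pos: [465.6, 116.0, 248.8]
orientation: [1.928, 2.479, 0.001]
ft_force: [0.7, 0.5, -1.0]
width: 1.0
grasp_force: 0.0
```

```bash
python3 - <<'E'
from h import *
o=observe(); print({k:np.round(v,3) for k,v in o.items()}); print(bot.grasp_offset,[a for a in dir(bot) if a[0]!='_'])
E
```

```text
{'t': np.float64(2.175), 'joints': array([ 0.561, -0.052, -0.82 ,  1.754, -0.038,  1.422, -0.004]), 'qd': array([-0.438,  0.02 , -0.464, -0.03 , -0.004, -0.003,  0.081]), 'effort': array([ 2.2270e+00, -2.0453e+01,  2.3260e+00, -3.1218e+01,  3.0000e-03,
        2.2400e-01, -1.1500e-01]), 'ee_pos': array([465.568, 115.966, 248.826]), 'orientation': array([1.928e+00, 2.479e+00, 1.000e-03]), 'ft_force': array([ 0.682,  0.548, -1.025]), 'ft_torque': array([ 0.025, -0.033, -0.02 ]), 'grasp_force': np.float64(0.0), 'width': np.float64(1.0)}
18.700000000000003 ['IKError', 'grasp_offset']
```

Call:
jog_arm([
  [0,0,5,-2.5,4,-3.2,0.6],
  [0,0,10,-5,8,-7,0.6],
  [0,0,15,-7.5,12,-11,0.6],
  [0,0,20,-9.8,15.5,-15,0.6],
  [0,0,25,-11.1,17.2,-18.5,0.6],
])

```text
t: 2.8
ee_pos: [353.4, 288.0, 62.8]
orientation: [1.342, 2.839, 0.001]
ft_force: [1.8, -0.7, -0.0]
width: 0.597
grasp_force: 0.0
```

Call:
jog_arm([
  [0,0,0,0,0,0,0.6],
  [0,0,0,0,0,0,0.6],
  [0,0,0,0,0,0,0.6],
  [0,0,0,0,0,0,0.6],
  [0,0,0,0,0,0,0.6],
])

```text
t: 3.42
ee_pos: [355.5, 286.0, 64.1]
orientation: [1.352, 2.834, 0.001]
ft_force: [0.1, -0.2, 0.1]
width: 0.601
grasp_force: 0.0
```

```bash
python3 - <<'E'
from h import *
t=snap('top'); s=snap('scene')
f=lambda im,u,v:cv2.resize(im[v:v+80,u:u+80],(400,400),interpolation=cv2.INTER_CUBIC)
cv2.imwrite('pics/g1.png',np.hstack([f(t['pixels'],215,225),f(s['pixels'],220,245)])[:,:,::-1])
o=observe();p=o['ee_pos'];print(p.round(1),o['joints'].round(2),o['width'],proj(t,p)-[215,225],proj(s,p)-[220,245])
E
```

```text
[355.1 286.1  63.9] [ 0.31  0.11 -1.08  2.05  0.11  1.05 -0.14] 0.5978339342052688 [40.36040001 45.32269386] [41.64346464 32.23876093]
```

View pics/g1.png

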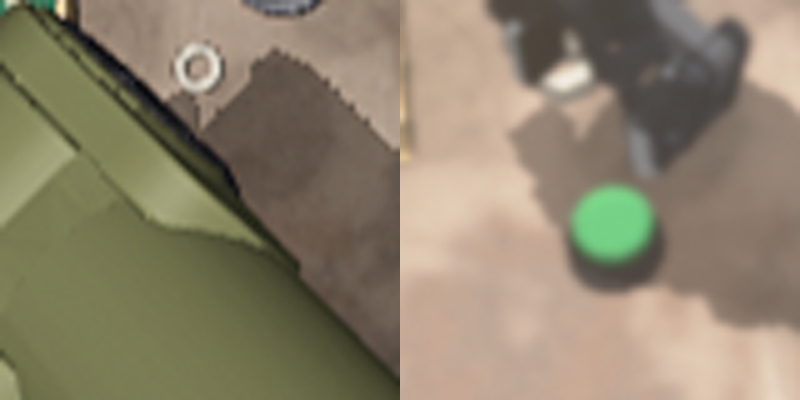

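The crop shows the glass at (612,222), below and between the fingertips at (570,90) and (645,170), so the approach is right. It needs +2.3 mm in y. I'll go down and close lightly.

Call:
jog_arm([
  [0,0,0,0.02,0.24,-1.5,0.6],
  [0,0,0,0.02,0.24,-3,0.6],
  [0,0,0,0.02,0.24,-4.2,0.6],
  [0,0,0,0.02,0.24,-4.7,0.6],
  [0,0,0,0.02,0.24,-4.7,0.6],
])

```text
t: 4.15
ee_pos: [354.7, 288.7, 16.3]
orientation: [-1.35, -2.836, 0.001]
ft_force: [0.4, 0.4, -0.4]
width: 0.603
grasp_force: 0.0
```

Call:
jog_arm([
  [0,0,0,0,0,0,0.2],
  [0,0,0,0,0,0,0.2],
  [0,0,0,0,0,0,0.2],
  [0,0,0,0,0,0,0.2],
  [0,0,0,0,0,0,0.2],
], grip_force=25)

```text
t: 4.78
ee_pos: [355.1, 288.7, 16.7]
orientation: [1.351, 2.836, 0.0]
ft_force: [-0.8, 0.2, 0.6]
width: 0.198
grasp_force: 0.0
```

```bash
cat > look.py <<'E'
import sys
from h import *
u,v,n=int(sys.argv[1]),int(sys.argv[2]),sys.argv[3]
s=snap('scene'); cv2.imwrite('pics/'+n,cv2.resize(s['pixels'][v:v+80,u:u+106],None,fx=7.5,fy=7.5,interpolation=cv2.INTER_CUBIC)[:,:,::-1])
o=observe();print({k:np.round(o[k],3) for k in ('t','ee_pos','joints','ft_force','width','grasp_force')})
E
python3 look.py 210 245 g2.png
```

```text
{'t': np.float64(4.825), 'ee_pos': array([355.07 , 288.663,  16.676]), 'joints': array([ 0.245,  0.22 , -1.047,  2.084,  0.233,  0.959, -0.246]), 'ft_force': array([ 0.695,  0.017, -0.434]), 'width': np.float64(0.203), 'grasp_force': np.float64(0.0)}
```

View pics/g2.png

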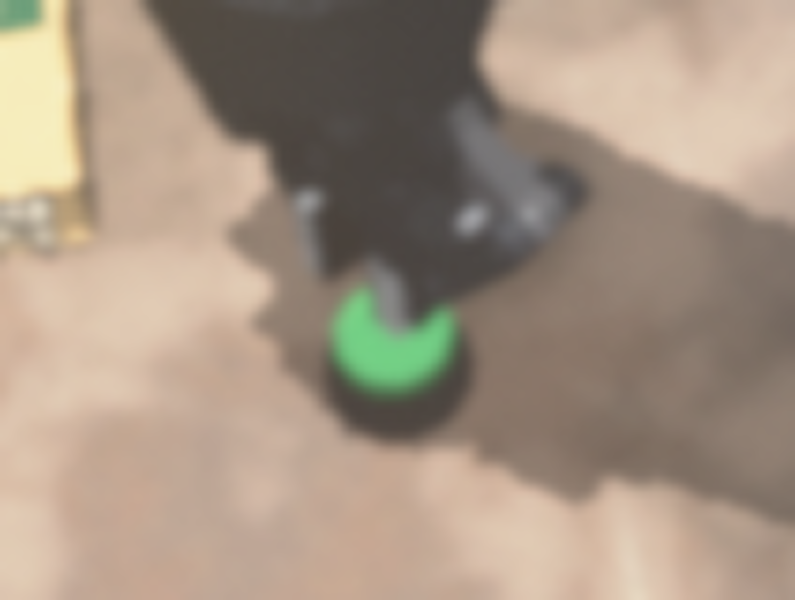

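The crop shows the glass undisturbed at (395,340). The fingers closed to 0.2 with no contact, and the near tip at (400,330) appears above or behind the glass. I'll project the fingertip positions to tell which.

```bash
python3 - <<'E'
from h import *
s=snap('scene'); c=np.array([355.07,288.66]); n=np.array([.777,.63]); w=np.array([-.63,.777])
for z in (16.7,23,28,34):
    for sg in (-1,1):
        for k in (-11,11):
            p=c+sg*8.5*n+k*w; print(z,sg,k,((proj(s,[*p,z])-[210,245])*7.5).round(0), end=' | ')
    print()
p=s['pixels'].astype(int);m=((p[...,1]-p[...,0]>30)&(p[...,1]>140)).astype(np.uint8);m[:,:240]=0;m[:,290:]=0;m[:270]=0
ys,xs=np.nonzero(m);print(xs.min(),xs.max(),ys.max(),ray(s,xs.min()-.5,289,23),ray(s,xs.max()+.5,289,23),ray(s,262,ys.max()+.5,23))
E
```

```text
16.7 -1 -11 [446. 328.] | 16.7 -1 11 [387. 387.] | 16.7 1 -11 [399. 291.] | 16.7 1 11 [339. 349.] | 
23 -1 -11 [445. 316.] | 23 -1 11 [385. 375.] | 23 1 -11 [397. 279.] | 23 1 11 [337. 337.] | 
28 -1 -11 [443. 306.] | 28 -1 11 [383. 365.] | 28 1 -11 [395. 269.] | 28 1 11 [335. 327.] | 
34 -1 -11 [441. 294.] | 34 -1 11 [381. 353.] | 34 1 -11 [393. 257.] | 34 1 11 [333. 315.] | 
254 270 296 [357.30405658 305.0620458   23.        ] [350.83932318 272.99058779  23.        ] [338.06200685 291.05179177  23.        ]
```

The tips look higher than the TCP, because they are set back when not fully shut. I'll feel for the glass top in small steps.

Call:
jog_arm([
  [0,0,0,0,0,-0.1,0.2],
  [0,0,0,0,0,-0.2,0.2],
  [0,0,0,0,0,-0.3,0.2],
  [0,0,0,0,0,-0.3,0.2],
  [0,0,0,0,0,-0.3,0.2],
])

```text
t: 5.5
ee_pos: [355.0, 288.7, 13.7]
orientation: [1.351, 2.836, 0.0]
ft_force: [0.1, 0.5, 0.8]
width: 0.198
grasp_force: 0.0
```

Call:
jog_arm([
  [0,0,0,0,0,-0.1,0.2],
  [0,0,0,0,0,-0.2,0.2],
  [0,0,0,0,0,-0.2,0.2],
  [0,0,0,0,0,-0.2,0.2],
  [0,0,0,0,0,-0.2,0.2],
])

```text
t: 6.12
ee_pos: [355.0, 288.7, 11.7]
orientation: [1.351, 2.836, 0.0]
ft_force: [-0.3, 0.7, 0.0]
width: 0.203
grasp_force: 0.0
```

```bash
python3 look.py 210 245 g3.png
```

```text
{'t': np.float64(6.175), 'ee_pos': array([355.059, 288.714,  11.683]), 'joints': array([ 0.237,  0.231, -1.042,  2.088,  0.245,  0.95 , -0.256]), 'ft_force': array([ 0.751, -0.166, -0.515]), 'width': np.float64(0.203), 'grasp_force': np.float64(0.0)}
```

View pics/g3.png

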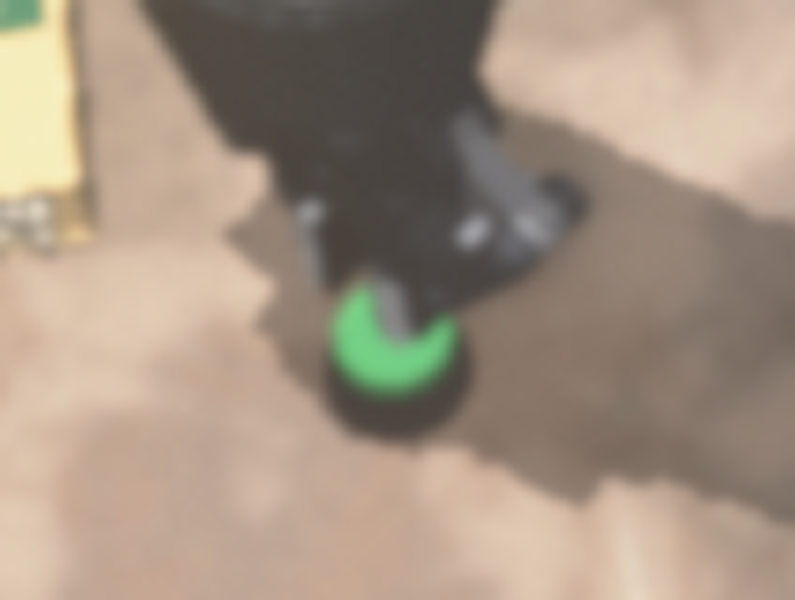

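The crop shows the near tip at (405,340), still above the glass top. I'll keep feeling downward.

Call:
jog_arm([
  [0,0,0,0,0,-0.1,0.2],
  [0,0,0,0,0,-0.2,0.2],
  [0,0,0,0,0,-0.2,0.2],
  [0,0,0,0,0,-0.2,0.2],
  [0,0,0,0,0,-0.2,0.2],
])

```text
t: 6.8
ee_pos: [355.1, 288.7, 9.7]
orientation: [1.351, 2.836, 0.0]
ft_force: [0.1, -0.1, -0.0]
width: 0.198
grasp_force: 0.0
```

Call:
jog_arm([
  [0,0,0,0,0,-0.1,0.2],
  [0,0,0,0,0,-0.2,0.2],
  [0,0,0,0,0,-0.2,0.2],
  [0,0,0,0,0,-0.2,0.2],
  [0,0,0,0,0,-0.2,0.2],
])

```text
t: 7.42
ee_pos: [355.1, 288.7, 7.7]
orientation: [1.351, 2.836, 0.0]
ft_force: [-0.3, -0.6, -0.3]
width: 0.201
grasp_force: 0.0
```

Call:
jog_arm([
  [0,0,0,0,0,-0.1,0.2],
  [0,0,0,0,0,-0.2,0.2],
  [0,0,0,0,0,-0.2,0.2],
  [0,0,0,0,0,-0.2,0.2],
  [0,0,0,0,0,-0.2,0.2],
])

```text
t: 8.05
ee_pos: [355.1, 288.7, 5.7]
orientation: [1.351, 2.836, 0.0]
ft_force: [0.1, 1.3, -0.1]
width: 0.201
grasp_force: 0.0
```

Call:
jog_arm([
  [0,0,0,0,0,-0.1,0.2],
  [0,0,0,0,0,-0.1,0.2],
  [0,0,0,0,0,-0.2,0.2],
  [0,0,0,0,0,-0.2,0.2],
  [0,0,0,0,0,-0.2,0.2],
])

```text
t: 8.68
ee_pos: [355.0, 288.7, 3.6]
orientation: [1.351, 2.836, 0.0]
ft_force: [-0.1, 0.5, -0.4]
width: 0.204
grasp_force: 0.0
```

```bash
python3 look.py 210 245 g4.png; python3 m2.py | grep 'scene glass'
```

```text
{'t': np.float64(8.725), 'ee_pos': array([355.03 , 288.692,   3.644]), 'joints': array([ 0.224,  0.248, -1.032,  2.094,  0.265,  0.935, -0.272]), 'ft_force': array([ 0.148,  0.698, -0.522]), 'width': np.float64(0.2), 'grasp_force': np.float64(0.0)}
scene glass ell [260.4 290.4] cen [259.7 290.9] box (254, 284, 15, 13) -> [350.8 294.   23. ] width 28.8 depth 28.2Traceback (most recent call last):
  File "m2.py", line 15, in <module>
    h=big((R-B>=14)&(cv2.morphologyEx(m,cv2.MORPH_CLOSE,np.ones((15,15)))>0),r); ell(s,h,33,n+' ringhole')
                                                                                 ~~~^^^^^^^^^^^^^^^^^^^^^^
  File "m2.py", line 7, in ell
    e=cv2.fitEllipse(c); mo=cv2.moments(m,True); g=(mo['m10']/mo['m00'],mo['m01']/mo['m00'])
cv2.error: OpenCV(4.12.0) /io/opencv/modules/imgproc/src/shapedescr.cpp:361: error: (-201:Incorrect size of input array) There should be at least 5 points to fit the ellipse in function 'fitEllipseNoDirect'
```

View pics/g4.png

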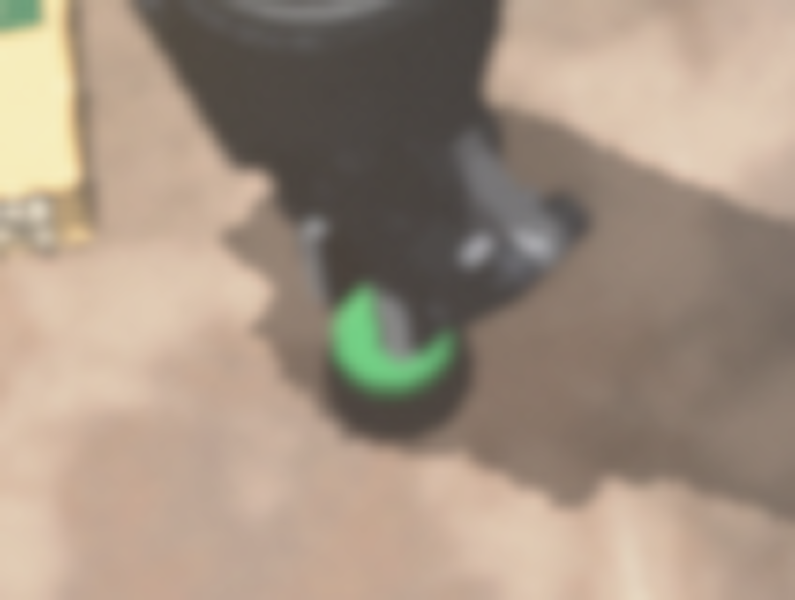

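The crop shows the near tip corner at (407,357). Working back from its pixel, the tip is at about z 24, almost on the glass. Two more small steps.

Call:
jog_arm([
  [0,0,0,0,0,-0.05,0.2],
  [0,0,0,0,0,-0.1,0.2],
  [0,0,0,0,0,-0.1,0.2],
  [0,0,0,0,0,-0.1,0.2],
  [0,0,0,0,0,-0.1,0.2],
])

```text
t: 9.45
ee_pos: [355.0, 288.7, 2.7]
orientation: [1.351, 2.836, 0.0]
ft_force: [-0.4, -0.3, 0.9]
width: 0.195
grasp_force: 0.0
```

Call:
jog_arm([
  [0,0,0,0,0,-0.05,0.2],
  [0,0,0,0,0,-0.1,0.2],
  [0,0,0,0,0,-0.1,0.2],
  [0,0,0,0,0,-0.1,0.2],
  [0,0,0,0,0,-0.1,0.2],
])

```text
t: 10.07
ee_pos: [355.0, 288.7, 1.6]
orientation: [1.351, 2.836, 0.0]
ft_force: [-0.2, -0.2, 0.5]
width: 0.2
grasp_force: 0.0
```

Call:
jog_arm([
  [0,0,0,0,0,-0.05,0.2],
  [0,0,0,0,0,-0.1,0.2],
  [0,0,0,0,0,-0.1,0.2],
  [0,0,0,0,0,-0.1,0.2],
  [0,0,0,0,0,-0.1,0.2],
])

```text
t: 10.7
ee_pos: [355.1, 288.7, 0.7]
orientation: [1.351, 2.836, 0.0]
ft_force: [0.8, 0.2, 0.3]
width: 0.203
grasp_force: 0.0
```

Call:
jog_arm([
  [0,0,0,0,0,0.2,0.55],
  [0,0,0,0,0,0.2,0.55],
  [0,0,0,0,0,-0.1,0.55],
  [0,0,0,0,0,-0.3,0.55],
  [0,0,0,0,0,-0.4,0.55],
])

```text
t: 11.32
ee_pos: [354.8, 288.6, -3.6]
orientation: [-1.351, -2.836, 0.0]
ft_force: [-0.1, 0.2, 0.9]
width: 0.546
grasp_force: 0.0
```

Call:
jog_arm([
  [0,0,0,0,0,0,0.2],
  [0,0,0,0,0,0,0.2],
  [0,0,0,0,0,0,0.2],
  [0,0,0,0,0,0,0.2],
  [0,0,0,0,0,0,0.2],
])

```text
t: 11.95
ee_pos: [355.1, 288.7, -3.3]
orientation: [1.351, 2.836, 0.0]
ft_force: [0.4, 0.2, 0.8]
width: 0.203
grasp_force: 0.0
```

Still no contact, so the tips are higher than I estimated. I'll keep feeling downward with the fingers closed over the glass.

Call:
jog_arm([
  [0,0,0,0,0,-0.1,0.2],
  [0,0,0,0,0,-0.2,0.2],
  [0,0,0,0,0,-0.2,0.2],
  [0,0,0,0,0,-0.2,0.2],
  [0,0,0,0,0,-0.2,0.2],
])

```text
t: 12.58
ee_pos: [355.0, 288.7, -5.3]
orientation: [1.351, 2.836, 0.0]
ft_force: [-0.1, 0.0, -0.6]
width: 0.201
grasp_force: 0.0
```

```bash
python3 look.py 210 245 g5.png
```

```text
{'t': np.float64(12.625), 'ee_pos': array([355.08 , 288.715,  -5.322]), 'joints': array([ 0.209,  0.267, -1.021,  2.101,  0.286,  0.919, -0.29 ]), 'ft_force': array([ 0.444, -0.415, -0.48 ]), 'width': np.float64(0.2), 'grasp_force': np.float64(0.0)}
```

View pics/g5.png

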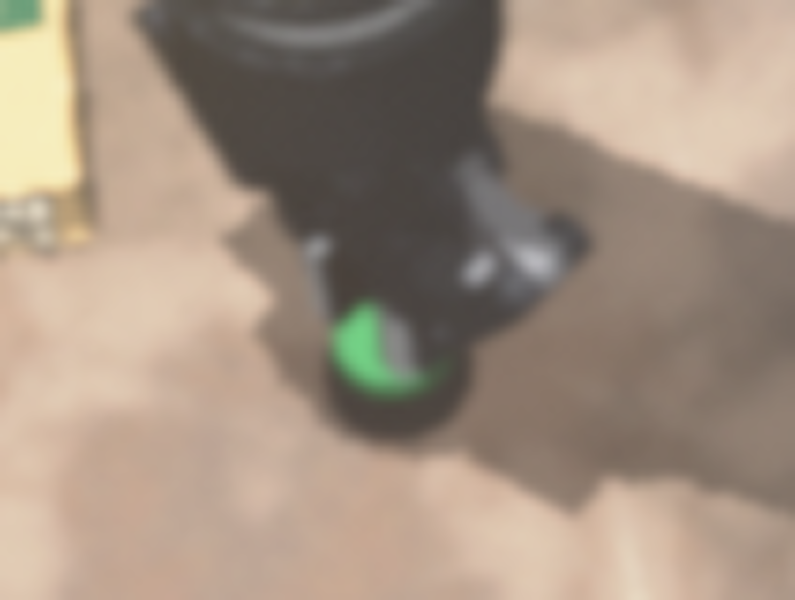

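The crop shows the outer corners of the near tip at (412,375) and the far tip at (328,312). Those pixels put the tip at about z 24, so its real end sits about 29 mm above the reported TCP. One more feel for confirmation.

Call:
jog_arm([
  [0,0,0,0,0,-0.1,0.2],
  [0,0,0,0,0,-0.15,0.2],
  [0,0,0,0,0,-0.15,0.2],
  [0,0,0,0,0,-0.15,0.2],
  [0,0,0,0,0,-0.15,0.2],
])

```text
t: 13.25
ee_pos: [355.0, 288.7, -6.8]
orientation: [1.351, 2.836, 0.0]
ft_force: [0.6, 0.2, -0.1]
width: 0.202
grasp_force: 0.0
```

Call:
jog_arm([
  [0,0,0,0,0,-0.1,0.2],
  [0,0,0,0,0,-0.15,0.2],
  [0,0,0,0,0,-0.15,0.2],
  [0,0,0,0,0,-0.15,0.2],
  [0,0,0,0,0,-0.15,0.2],
])

```text
t: 13.88
ee_pos: [355.1, 288.7, -8.3]
orientation: [1.351, 2.836, 0.0]
ft_force: [-0.3, 0.2, -0.5]
width: 0.198
grasp_force: 0.0
```

Call:
jog_arm([
  [0,0,0,0,0,0.3,0.5],
  [0,0,0,0,0,0.3,0.5],
  [0,0,0,0,0,0,0.5],
  [0,0,0,0,0,-0.3,0.5],
  [0,0,0,0,0,-0.3,0.5],
])

```text
t: 14.5
ee_pos: [354.7, 288.5, -11.8]
orientation: [-1.351, -2.836, 0.001]
ft_force: [-0.6, 0.7, -0.0]
width: 0.498
grasp_force: 0.0
```

Call:
jog_arm([
  [0,0,0,0,0,0,0.25],
  [0,0,0,0,0,0,0.25],
  [0,0,0,0,0,0,0.25],
  [0,0,0,0,0,0,0.25],
  [0,0,0,0,0,0,0.25],
])

```text
t: 15.12
ee_pos: [354.9, 288.7, -11.3]
orientation: [1.351, 2.836, -0.0]
ft_force: [-2.4, -1.9, 5.6]
width: 0.319
grasp_force: 25.1
```

Gripped at 25 N. I'll lift and check from the glass's image that it came along and hangs level.

Call:
jog_arm([
  [0,0,0,0,0,0.5,0.2],
  [0,0,0,0,0,2,0.2],
  [0,0,0,0,0,6,0.2],
  [0,0,0,0,0,10,0.2],
  [0,0,0,0,0,12,0.2],
], grip_force=30)

```text
t: 15.75
ee_pos: [356.1, 289.8, 111.5]
orientation: [1.349, 2.834, 0.004]
ft_force: [-0.4, 0.8, -0.5]
width: 0.313
grasp_force: 29.6
```

```bash
python3 look.py 200 190 g6.png
```

```text
{'t': np.float64(15.8), 'ee_pos': array([357.205, 290.518, 113.108]), 'joints': array([ 0.377,  0.018, -1.111,  1.987,  0.022,  1.14 , -0.06 ]), 'ft_force': array([0.764, 1.072, 0.729]), 'width': np.float64(0.313), 'grasp_force': np.float64(29.667)}
```

View pics/g6.png

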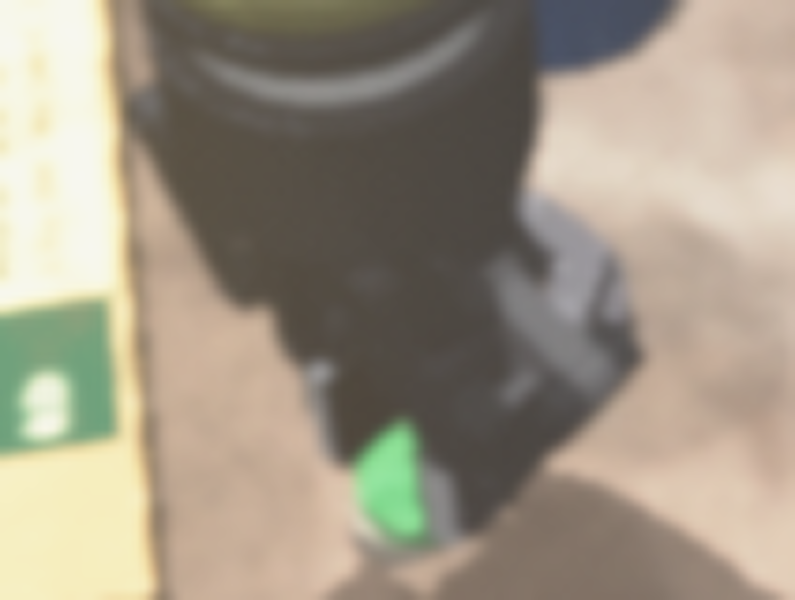

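The crop shows the glass held at (400,490), level, with its side rim just visible at the lower left (370,545). Now I'll check the bore in the scene view and the glass's offset in the gripper.

```bash
python3 - <<'E'
from h import *
s=snap('scene'); o=observe(); P=o['ee_pos']; print(P.round(2),o['joints'].round(2))
p=s['pixels'].astype(int); R,G,B=p[...,0],p[...,1],p[...,2]
sub=p[210:245,325:365].sum(2); print(sub.min()); 
for th in (200,260,320):
    m=(p.sum(2)<th).astype(np.uint8); z=np.zeros_like(m); z[210:242,330:360]=m[210:242,330:360]
    n,l,st,ce=cv2.connectedComponentsWithStats(z); 
    if n>1:
        i=1+np.argmax(st[1:,4]); x,y,w,h,a=st[i]; print(th,st[i],ce[i].round(1),ray(s,*ce[i],72).round(1),np.linalg.norm(ray(s,x-.5,ce[i][1],72)-ray(s,x+w-.5,ce[i][1],72)))
zt=P[2]+34.3
g=((G-R>25)&(G>120)).astype(np.uint8); g[:,:235]=0; g[:,290:]=0; g[:235]=0; g[280:]=0
ys,xs=np.nonzero(g); a=np.linspace(0,2*np.pi,360)
q=np.array([proj(s,[P[0]+15.5*np.cos(t),P[1]+15.5*np.sin(t),zt]) for t in a])
print('mask left',xs.min()-.5,'bottom',ys.max()+.5,'pred left',q[:,0].min(),'bottom',q[:,1].max(),'mm/px',np.linalg.norm(ray(s,250,255,zt)-ray(s,251,255,zt)))
E
```

```text
[356.98 289.87 111.41] [ 0.38  0.02 -1.11  1.99  0.02  1.14 -0.06]
270
320 [340 224  12   9  78] [345.2 228.1] [429.6 108.   72. ] 24.039602407555734
mask left 246.5 bottom 260.5 pred left 246.38349958044031 bottom 259.67472991794534 mm/px 1.7200032498695492
```

Both views agree on the offset from glass to cell: (75.5, −181.4) mm. The glass sits centred in the grip to under 1 mm. Moving over the cell, then down to just above the rim.

Call:
jog_arm([
  [0,0,0,1.5,-3.6,0,0.2],
  [0,0,0,3.4,-8.2,0,0.2],
  [0,0,0,5.3,-12.7,0,0.2],
  [0,0,0,6.8,-16.4,0,0.2],
  [0,0,0,7.55,-18.15,0,0.2],
])

```text
t: 16.48
ee_pos: [430.5, 105.1, 107.9]
orientation: [-1.355, -2.833, 0.001]
ft_force: [-0.3, 0.4, -0.0]
width: 0.311
grasp_force: 29.6
```

Call:
jog_arm([
  [0,0,0,0,0,-2,0.2],
  [0,0,0,0,0,-4,0.2],
  [0,0,0,0,0,-5.2,0.2],
  [0,0,0,0,0,-5.6,0.2],
  [0,0,0,0,0,-5.6,0.2],
])

```text
t: 17.1
ee_pos: [430.5, 107.7, 52.7]
orientation: [-1.35, -2.837, -0.001]
ft_force: [0.2, 0.3, -0.2]
width: 0.309
grasp_force: 29.6
```

```bash
cat > chk.py <<'E'
from h import *
o=observe(); print({k:np.round(o[k],2) for k in ('t','ee_pos','joints','ft_force','width','grasp_force')})
E
python3 chk.py
```

```text
{'t': np.float64(17.1), 'ee_pos': array([430.54, 107.66,  52.73]), 'joints': array([ 0.58,  0.06, -0.89,  2.09,  0.06,  1.02,  0.34]), 'ft_force': array([ 0.18,  0.31, -0.22]), 'width': np.float64(0.31), 'grasp_force': np.float64(29.64)}
```

Call:
jog_arm([
  [0,0,0,0,0,-0.2,0.2],
  [0,0,0,0,0,-0.4,0.2],
  [0,0,0,0,0,-0.5,0.2],
  [0,0,0,0,0,-0.5,0.2],
  [0,0,0,0,0,-0.5,0.2],
])

```text
t: 17.73
ee_pos: [430.6, 107.2, 47.7]
orientation: [1.351, 2.836, 0.0]
ft_force: [-0.5, -0.4, 0.8]
width: 0.313
grasp_force: 29.6
```

Call:
jog_arm([
  [0,0,0,0,0,-0.05,0.2],
  [0,0,0,0,0,-0.1,0.2],
  [0,0,0,0,0,-0.1,0.2],
  [0,0,0,0,0,-0.1,0.2],
  [0,0,0,0,0,-0.1,0.2],
])

```text
t: 18.35
ee_pos: [430.5, 107.2, 46.6]
orientation: [1.351, 2.836, 0.0]
ft_force: [0.1, -0.4, -0.1]
width: 0.312
grasp_force: 29.6
```

Call:
jog_arm([
  [0,0,0,0,0,-0.05,0.2],
  [0,0,0,0,0,-0.1,0.2],
  [0,0,0,0,0,-0.1,0.2],
  [0,0,0,0,0,-0.1,0.2],
  [0,0,0,0,0,-0.1,0.2],
])

```text
t: 18.98
ee_pos: [430.5, 107.2, 45.6]
orientation: [1.351, 2.836, 0.0]
ft_force: [0.3, -0.8, -0.7]
width: 0.311
grasp_force: 29.6
```

Call:
jog_arm([
  [0,0,0,0,0,-0.05,0.2],
  [0,0,0,0,0,-0.1,0.2],
  [0,0,0,0,0,-0.1,0.2],
  [0,0,0,0,0,-0.1,0.2],
  [0,0,0,0,0,-0.1,0.2],
])

```text
t: 19.6
ee_pos: [430.5, 107.2, 44.7]
orientation: [1.351, 2.836, 0.0]
ft_force: [-0.5, -0.2, -0.1]
width: 0.314
grasp_force: 29.6
```

Call:
jog_arm([
  [0,0,0,0,0,-0.05,0.2],
  [0,0,0,0,0,-0.1,0.2],
  [0,0,0,0,0,-0.1,0.2],
  [0,0,0,0,0,-0.1,0.2],
  [0,0,0,0,0,-0.1,0.2],
])

```text
t: 20.23
ee_pos: [430.6, 107.2, 43.7]
orientation: [1.351, 2.836, 0.0]
ft_force: [0.9, -1.5, -0.7]
width: 0.314
grasp_force: 29.6
```

Call:
jog_arm([
  [0,0,0,0,0,-0.05,0.2],
  [0,0,0,0,0,-0.1,0.2],
  [0,0,0,0,0,-0.1,0.2],
  [0,0,0,0,0,-0.1,0.2],
  [0,0,0,0,0,-0.1,0.2],
])

```text
t: 20.85
ee_pos: [430.6, 107.2, 42.8]
orientation: [1.351, 2.836, 0.0]
ft_force: [-1.0, -1.8, 2.1]
width: 0.31
grasp_force: 30.9
```

Call:
jog_arm([
  [0,0,0,0,0,-0.03,0.2],
  [0,0,0,0,0,-0.06,0.2],
  [0,0,0,0,0,-0.06,0.2],
  [0,0,0,0,0,-0.06,0.2],
  [0,0,0,0,0,-0.06,0.2],
])

```text
t: 21.48
ee_pos: [430.6, 107.2, 42.1]
orientation: [1.351, 2.836, 0.0]
ft_force: [-1.1, 0.1, 5.1]
width: 0.316
grasp_force: 31.5
```

The seal answered at exactly the expected height: contact at ee_z 42.7, now 5 N. I'll release, lift and verify.

Call:
jog_arm([
  [0,0,0,0,0,0.05,0.34],
  [0,0,0,0,0,0.1,0.4],
  [0,0,0,0,0,0.1,0.5],
  [0,0,0,0,0,0.1,0.55],
  [0,0,0,0,0,0.1,0.55],
])

```text
t: 22.1
ee_pos: [430.5, 107.2, 42.9]
orientation: [-1.351, -2.836, -0.0]
ft_force: [-0.1, -0.8, 0.6]
width: 0.547
grasp_force: 0.0
```

Call:
jog_arm([
  [0,0,0,0,0,0.5,0.55],
  [0,0,0,0,0,2,0.6],
  [0,0,0,0,0,6,0.8],
  [0,0,0,0,0,9,0.8],
  [0,0,0,0,0,9,0.8],
])

```text
t: 22.72
ee_pos: [432.9, 107.6, 136.2]
orientation: [1.349, 2.831, 0.003]
ft_force: [-0.2, -0.4, -0.3]
width: 0.8
grasp_force: 0.0
```

Call:
jog_arm([
  [0,0,-8,1.3,3,0,0.8],
  [0,0,-16,2.6,6,0,0.8],
  [0,0,-24,3.9,9,0,0.8],
  [0,0,-32,5.2,12,0,0.8],
  [0,0,-39,6.5,14.9,0,0.8],
])

```text
t: 23.35
ee_pos: [495.5, 256.9, 132.3]
orientation: [-2.224, -2.217, 0.002]
ft_force: [0.8, -0.3, 0.2]
width: 0.801
grasp_force: 0.0
```

```bash
python3 chk.py; python3 - <<'E'
from h import *
for n in('top','scene'):
    s=snap(n); p=s['pixels'].astype(int); R,G,B=p[...,0],p[...,1],p[...,2]
    m=((G-R>25)&(G>100)).astype(np.uint8); u,v=proj(s,[430.5,107.2,77]); z=np.zeros_like(m)
    a,b=int(v)-14,int(u)-14; z[a:a+28,b:b+28]=m[a:a+28,b:b+28]
    c=max(cv2.findContours(z,0,1)[0],key=cv2.contourArea,default=None)
    if c is None: print(n,'none'); continue
    mo=cv2.moments(z,True); g=(mo['m10']/mo['m00'],mo['m01']/mo['m00']); print(n,g,ray(s,*g,77).round(1),z.sum(),cv2.boundingRect(c))
E
```

```text
{'t': np.float64(23.35), 'ee_pos': array([495.48, 256.86, 132.29]), 'joints': array([ 0.29,  0.3 , -0.95,  1.74,  0.25,  1.24, -0.72]), 'ft_force': array([ 0.85, -0.27,  0.2 ]), 'width': np.float64(0.8), 'grasp_force': np.float64(0.0)}
top none
scene (345.4012345679012, 226.9814814814815) [428.6 108.2  77. ] 162 (338, 221, 16, 13)
```

The glass lies in the cell at scene pixel (345,227), centred and released. Now down over the ring collar with the fingers open along x.

Call:
jog_arm([
  [0,0,0,0,0,-4,0.75],
  [0,0,0,0,0,-9,0.75],
  [0,0,0,0,0,-12,0.75],
  [0,0,0,0,0,-13,0.75],
  [0,0,0,0,0,-13,0.75],
])

```text
t: 24.08
ee_pos: [495.3, 255.8, 3.1]
orientation: [-2.22, -2.223, 0.001]
ft_force: [-0.0, 0.5, 1.2]
width: 0.748
grasp_force: 0.0
```

Call:
jog_arm([
  [0,0,0,0,0,-0.4,0.75],
  [0,0,0,0,0,-0.8,0.75],
  [0,0,0,0,0,-1.2,0.75],
  [0,0,0,0,0,-1.5,0.75],
  [0,0,0,0,0,-1.5,0.75],
])

```text
t: 24.7
ee_pos: [495.3, 256.1, -12.2]
orientation: [-2.22, -2.223, 0.001]
ft_force: [-0.2, -0.2, -0.4]
width: 0.753
grasp_force: 0.0
```

```bash
python3 chk.py; python3 look.py 225 185 r1.png
```

```text
{'t': np.float64(24.7), 'ee_pos': array([495.32, 256.11, -12.21]), 'joints': array([ 0.19,  0.47, -0.86,  1.87,  0.42,  0.99, -0.85]), 'ft_force': array([-0.24, -0.19, -0.45]), 'width': np.float64(0.75), 'grasp_force': np.float64(0.0)}
{'t': np.float64(24.75), 'ee_pos': array([495.422, 256.233, -12.051]), 'joints': array([ 0.195,  0.472, -0.857,  1.873,  0.424,  0.989, -0.846]), 'ft_force': array([ 0.101,  0.364, -0.967]), 'width': np.float64(0.749), 'grasp_force': np.float64(0.0)}
```

View pics/r1.png

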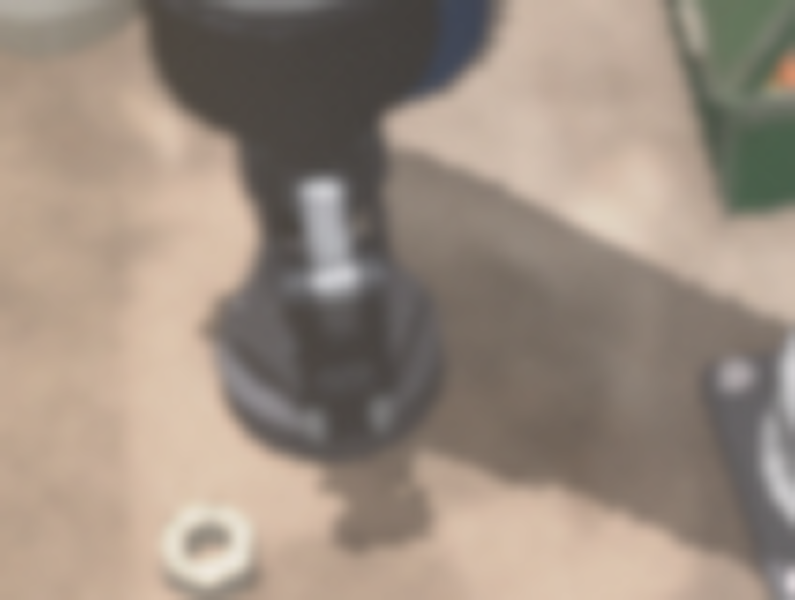

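The crop shows the near finger's tip at (345,430), centred on the ring's near side. The nut at (205,545) is well clear. I'll feel down for the skirt shoulder.

Call:
jog_arm([
  [0,0,0,0,0,-0.1,0.68],
  [0,0,0,0,0,-0.2,0.68],
  [0,0,0,0,0,-0.2,0.68],
  [0,0,0,0,0,-0.2,0.68],
  [0,0,0,0,0,-0.2,0.68],
])

```text
t: 25.38
ee_pos: [495.6, 256.2, -13.9]
orientation: [2.22, 2.222, 0.0]
ft_force: [0.5, 0.6, -0.9]
width: 0.681
grasp_force: 0.0
```

Call:
jog_arm([
  [0,0,0,0,0,-0.1,0.68],
  [0,0,0,0,0,-0.2,0.68],
  [0,0,0,0,0,-0.2,0.68],
  [0,0,0,0,0,-0.2,0.68],
  [0,0,0,0,0,-0.2,0.68],
])

```text
t: 26.0
ee_pos: [495.6, 256.2, -15.9]
orientation: [2.22, 2.222, 0.0]
ft_force: [0.0, 0.6, -0.3]
width: 0.681
grasp_force: 0.0
```

Call:
jog_arm([
  [0,0,0,0,0,0,0.4],
  [0,0,0,0,0,0,0.4],
  [0,0,0,0,0,0,0.4],
  [0,0,0,0,0,0,0.4],
  [0,0,0,0,0,0,0.4],
], grip_force=35)

```text
t: 26.62
ee_pos: [496.0, 256.3, -15.4]
orientation: [2.22, 2.222, 0.001]
ft_force: [-0.4, -1.1, 5.7]
width: 0.585
grasp_force: 35.7
```

```bash
python3 chk.py
```

```text
{'t': np.float64(26.62), 'ee_pos': array([495.98, 256.3 , -15.39]), 'joints': array([ 0.19,  0.48, -0.85,  1.87,  0.43,  0.98, -0.85]), 'ft_force': array([-0.4 , -1.13,  5.68]), 'width': np.float64(0.58), 'grasp_force': np.float64(35.73)}
```

Ring gripped at 0.585, i.e. 49.7 mm across the flats. I'll lift, carry it over the housing and come down to just above the thread.

Call:
jog_arm([
  [0,0,0,0,0,0.5,0.4],
  [0,0,0,0,0,3,0.4],
  [0,0,0,0,0,8,0.4],
  [0,0,0,0,0,12,0.4],
  [0,0,0,0,0,13,0.4],
], grip_force=45)

```text
t: 27.25
ee_pos: [496.6, 257.1, 116.3]
orientation: [2.219, 2.221, 0.005]
ft_force: [-0.4, 0.5, -1.6]
width: 0.576
grasp_force: 46.3
```

Call:
jog_arm([
  [0,0,0,-1,-2.3,0,0.4],
  [0,0,0,-2.6,-6,0,0.4],
  [0,0,0,-4.3,-9.9,0,0.4],
  [0,0,0,-5.8,-13.3,0,0.4],
  [0,0,0,-6.5,-14.9,0,0.4],
])

```text
t: 27.88
ee_pos: [428.6, 104.3, 112.4]
orientation: [-2.224, -2.218, 0.005]
ft_force: [0.3, 0.4, -2.1]
width: 0.576
grasp_force: 46.2
```

Call:
jog_arm([
  [0,0,0,0,0,-1,0.4],
  [0,0,0,0,0,-3,0.4],
  [0,0,0,0,0,-4.7,0.4],
  [0,0,0,0,0,-5.3,0.4],
  [0,0,0,0,0,-5.3,0.4],
])

```text
t: 28.5
ee_pos: [430.1, 107.8, 60.5]
orientation: [-2.218, -2.222, 0.001]
ft_force: [0.3, -0.9, -0.3]
width: 0.575
grasp_force: 46.2
```

```bash
python3 chk.py; python3 - <<'E'
from h import *
s=snap('scene'); p=s['pixels'].astype(int)
cv2.imwrite('pics/p1.png',s['pixels'][:,:,::-1])
u,v=proj(s,[430.5,107.2,77]); c=p[int(v)-30:int(v)+30,int(u)-30:int(u)+30]; m=(c[...,1]-c[...,0]>25); print(m.sum())
E
```

```text
{'t': np.float64(28.5), 'ee_pos': array([430.12, 107.78,  60.47]), 'joints': array([ 0.63,  0.05, -0.94,  2.08,  0.05,  1.03, -0.33]), 'ft_force': array([ 0.26, -0.87, -0.28]), 'width': np.float64(0.58), 'grasp_force': np.float64(46.2)}
0
```

Call:
jog_arm([
  [0,0,0,0,0,-0.2,0.4],
  [0,0,0,0,0,-0.4,0.4],
  [0,0,0,0,0,-0.6,0.4],
  [0,0,0,0,0,-0.65,0.4],
  [0,0,0,0,0,-0.65,0.4],
])

```text
t: 29.18
ee_pos: [430.5, 107.2, 54.5]
orientation: [2.22, 2.222, -0.0]
ft_force: [-0.1, -0.1, -2.2]
width: 0.583
grasp_force: 46.2
```

Call:
jog_arm([
  [0,0,0,0,0,-0.05,0.4],
  [0,0,0,0,0,-0.1,0.4],
  [0,0,0,0,0,-0.1,0.4],
  [0,0,0,0,0,-0.1,0.4],
  [0,0,0,0,0,-0.1,0.4],
])

```text
t: 29.8
ee_pos: [430.6, 107.2, 53.6]
orientation: [2.22, 2.223, 0.0]
ft_force: [-0.1, -0.3, -1.3]
width: 0.574
grasp_force: 46.2
```

Call:
jog_arm([
  [0,0,0,0,0,-0.05,0.4],
  [0,0,0,0,0,-0.1,0.4],
  [0,0,0,0,0,-0.1,0.4],
  [0,0,0,0,0,-0.1,0.4],
  [0,0,0,0,0,-0.1,0.4],
])

```text
t: 30.42
ee_pos: [430.7, 107.1, 52.8]
orientation: [2.22, 2.222, -0.0]
ft_force: [-2.9, -0.3, 5.6]
width: 0.576
grasp_force: 46.9
```

Contact at ring origin about 68.5, near the ridge tops' high end, so a gap should be close by counter-clockwise. I'll ease off slightly and turn CCW.

Call:
jog_arm([
  [0,0,2,0,0,0.02,0.4],
  [0,0,4,0,0,0.02,0.4],
  [0,0,6,0,0,0.02,0.4],
  [0,0,8,0,0,0.02,0.4],
  [0,0,8,0,0,0.02,0.4],
])

```text
t: 31.05
ee_pos: [431.5, 107.4, 53.2]
orientation: [2.057, 2.373, 0.002]
ft_force: [0.6, -1.3, 5.2]
width: 0.582
grasp_force: 46.8
```

Call:
jog_arm([
  [0,0,2,0,0,0,0.4],
  [0,0,4,0,0,0,0.4],
  [0,0,6,0,0,0,0.4],
  [0,0,8,0,0,0,0.4],
  [0,0,8,0,0,0,0.4],
])

```text
t: 31.68
ee_pos: [430.8, 108.0, 53.1]
orientation: [-1.887, -2.512, -0.002]
ft_force: [-0.7, -0.4, 5.6]
width: 0.579
grasp_force: 46.9
```

Call:
jog_arm([
  [0,0,2,0,0,0,0.4],
  [0,0,4,0,0,0,0.4],
  [0,0,6,0,0,0,0.4],
  [0,0,8,0,0,0,0.4],
  [0,0,8,0,0,0,0.4],
])

```text
t: 32.3
ee_pos: [429.8, 107.8, 52.5]
orientation: [-1.708, -2.635, 0.0]
ft_force: [-1.8, 1.4, 4.4]
width: 0.58
grasp_force: 46.5
```

Call:
jog_arm([
  [0,0,2,0,0,0,0.4],
  [0,0,4,0,0,0,0.4],
  [0,0,6,0,0,0,0.4],
  [0,0,8,0,0,0,0.4],
  [0,0,8,0,0,0,0.4],
])

```text
t: 32.92
ee_pos: [430.5, 107.1, 52.7]
orientation: [1.521, 2.749, 0.0]
ft_force: [0.1, 0.4, -1.1]
width: 0.576
grasp_force: 46.3
```

```bash
python3 chk.py
```

```text
{'t': np.float64(32.92), 'ee_pos': array([430.54, 107.11,  52.67]), 'joints': array([ 0.66,  0.07, -0.98,  2.08,  0.07,  1.02,  0.21]), 'ft_force': array([ 0.07,  0.37, -1.09]), 'width': np.float64(0.58), 'grasp_force': np.float64(46.26)}
```

The lugs have come off the ridge tops (force down to bare weight). I'll turn 8° further toward mid-gap and lower by feel.

Call:
jog_arm([
  [0,0,2,0,0,0,0.4],
  [0,0,4,0,0,0,0.4],
  [0,0,6,0,0,0,0.4],
  [0,0,8,0,0,0,0.4],
  [0,0,8,0,0,0,0.4],
])

```text
t: 33.55
ee_pos: [430.5, 107.2, 52.7]
orientation: [1.326, 2.848, 0.0]
ft_force: [-0.8, 0.2, -1.7]
width: 0.573
grasp_force: 46.2
```

Call:
jog_arm([
  [0,0,0,0,0,-0.05,0.4],
  [0,0,0,0,0,-0.1,0.4],
  [0,0,0,0,0,-0.1,0.4],
  [0,0,0,0,0,-0.1,0.4],
  [0,0,0,0,0,-0.1,0.4],
])

```text
t: 34.17
ee_pos: [430.5, 107.2, 51.8]
orientation: [1.326, 2.848, 0.0]
ft_force: [0.2, 1.1, -0.8]
width: 0.579
grasp_force: 46.2
```

Call:
jog_arm([
  [0,0,0,0,0,-0.05,0.4],
  [0,0,0,0,0,-0.1,0.4],
  [0,0,0,0,0,-0.1,0.4],
  [0,0,0,0,0,-0.1,0.4],
  [0,0,0,0,0,-0.1,0.4],
])

```text
t: 34.8
ee_pos: [430.5, 107.2, 50.8]
orientation: [1.326, 2.848, 0.0]
ft_force: [0.0, -0.1, -0.9]
width: 0.571
grasp_force: 46.2
```

Call:
jog_arm([
  [0,0,0,0,0,-0.05,0.4],
  [0,0,0,0,0,-0.1,0.4],
  [0,0,0,0,0,-0.15,0.4],
  [0,0,0,0,0,-0.15,0.4],
  [0,0,0,0,0,-0.15,0.4],
])

```text
t: 35.42
ee_pos: [430.6, 107.2, 49.3]
orientation: [1.326, 2.848, 0.0]
ft_force: [0.5, 0.1, -1.8]
width: 0.575
grasp_force: 46.2
```

Call:
jog_arm([
  [0,0,0,0,0,-0.05,0.4],
  [0,0,0,0,0,-0.1,0.4],
  [0,0,0,0,0,-0.15,0.4],
  [0,0,0,0,0,-0.15,0.4],
  [0,0,0,0,0,-0.15,0.4],
])

```text
t: 36.05
ee_pos: [430.6, 107.2, 47.8]
orientation: [1.326, 2.848, 0.0]
ft_force: [0.2, -0.4, -1.3]
width: 0.581
grasp_force: 46.2
```

Call:
jog_arm([
  [0,0,0,0,0,-0.03,0.4],
  [0,0,0,0,0,-0.06,0.4],
  [0,0,0,0,0,-0.07,0.4],
  [0,0,0,0,0,-0.07,0.4],
  [0,0,0,0,0,-0.07,0.4],
])

```text
t: 36.67
ee_pos: [430.6, 107.2, 47.1]
orientation: [1.326, 2.848, 0.0]
ft_force: [0.2, 0.6, -1.1]
width: 0.58
grasp_force: 46.2
```

Call:
jog_arm([
  [0,0,0,0,0,-0.03,0.4],
  [0,0,0,0,0,-0.06,0.4],
  [0,0,0,0,0,-0.06,0.4],
  [0,0,0,0,0,-0.06,0.4],
  [0,0,0,0,0,-0.06,0.4],
])

```text
t: 37.3
ee_pos: [430.6, 107.2, 46.5]
orientation: [1.326, 2.848, 0.0]
ft_force: [-1.1, -0.5, 1.2]
width: 0.575
grasp_force: 46.5
```

Call:
jog_arm([
  [0,0,0,0,0,-0.03,0.4],
  [0,0,0,0,0,-0.05,0.4],
  [0,0,0,0,0,-0.05,0.4],
  [0,0,0,0,0,-0.05,0.4],
  [0,0,0,0,0,-0.05,0.4],
])

```text
t: 37.92
ee_pos: [430.6, 107.2, 46.0]
orientation: [1.326, 2.848, 0.0]
ft_force: [-0.4, -0.8, 3.3]
width: 0.577
grasp_force: 46.6
```

The lip is resting lightly on the glass, with the origin about 10 mm below the rim as described. Now I turn clockwise, holding this light push.

Call:
jog_arm([
  [0,0,-2,0,0,0,0.4],
  [0,0,-4,0,0,0,0.4],
  [0,0,-6,0,0,0,0.4],
  [0,0,-8,0,0,0,0.4],
  [0,0,-8,0,0,0,0.4],
])

```text
t: 38.55
ee_pos: [430.9, 107.3, 46.1]
orientation: [1.522, 2.748, 0.001]
ft_force: [0.7, 0.1, 3.4]
width: 0.576
grasp_force: 46.6
```

Call:
jog_arm([
  [0,0,-2,0,0,0,0.4],
  [0,0,-4,0,0,0,0.4],
  [0,0,-6,0,0,0,0.4],
  [0,0,-8,0,0,0,0.4],
  [0,0,-8,0,0,0,0.4],
])

```text
t: 39.17
ee_pos: [430.5, 107.2, 46.0]
orientation: [1.71, 2.635, 0.0]
ft_force: [0.3, 0.4, 3.2]
width: 0.574
grasp_force: 46.6
```

```bash
python3 chk.py; python3 -c "
from h import *
print(observe()['ft_torque'])"
```

```text
{'t': np.float64(39.17), 'ee_pos': array([430.54, 107.18,  45.96]), 'joints': array([ 0.64,  0.09, -0.96,  2.09,  0.08,  1.  ,  0.05]), 'ft_force': array([0.33, 0.38, 3.17]), 'width': np.float64(0.57), 'grasp_force': np.float64(46.61)}
[ 0.06187002 -0.14062393 -0.03058954]
```

Call:
jog_arm([
  [0,0,-2,0,0,0,0.4],
  [0,0,-4,0,0,0,0.4],
  [0,0,-6,0,0,0,0.4],
  [0,0,-6,0,0,0,0.4],
  [0,0,-6,0,0,0,0.4],
])

```text
t: 39.8
ee_pos: [430.5, 107.1, 45.9]
orientation: [1.845, 2.542, -0.0]
ft_force: [0.5, 0.2, 3.7]
width: 0.581
grasp_force: 46.6
```

Call:
jog_arm([
  [0,0,-2,0,0,0,0.4],
  [0,0,-4,0,0,0,0.4],
  [0,0,-6,0,0,0,0.4],
  [0,0,-6,0,0,0,0.4],
  [0,0,-6,0,0,0,0.4],
])

```text
t: 40.42
ee_pos: [430.6, 107.2, 46.0]
orientation: [1.976, 2.442, 0.0]
ft_force: [1.5, -0.2, 3.4]
width: 0.573
grasp_force: 46.6
```

Call:
jog_arm([
  [0,0,-2,0,0,0,0.4],
  [0,0,-4,0,0,0,0.4],
  [0,0,-5,0,0,0,0.4],
  [0,0,-5,0,0,0,0.4],
  [0,0,-5,0,0,0,0.4],
])

```text
t: 41.05
ee_pos: [430.5, 107.2, 45.9]
orientation: [2.08, 2.354, 0.0]
ft_force: [1.4, -0.3, 2.9]
width: 0.576
grasp_force: 46.7
```

Call:
jog_arm([
  [0,0,-2,0,0,0,0.4],
  [0,0,-4,0,0,0,0.4],
  [0,0,-5,0,0,0,0.4],
  [0,0,-5,0,0,0,0.4],
  [0,0,-5,0,0,0,0.4],
])

```text
t: 41.68
ee_pos: [430.6, 107.2, 46.0]
orientation: [2.181, 2.261, 0.0]
ft_force: [0.2, -0.6, 3.7]
width: 0.577
grasp_force: 46.7
```

Call:
jog_arm([
  [0,0,-2,0,0,0,0.4],
  [0,0,-4,0,0,0,0.4],
  [0,0,-5,0,0,0,0.4],
  [0,0,-5,0,0,0,0.4],
  [0,0,-5,0,0,0,0.4],
])

```text
t: 42.3
ee_pos: [430.7, 107.1, 46.0]
orientation: [2.278, 2.163, 0.0]
ft_force: [1.1, -0.5, 2.9]
width: 0.577
grasp_force: 46.7
```

Call:
jog_arm([
  [0,0,-2,0,0,0,0.4],
  [0,0,-4,0,0,0,0.4],
  [0,0,-5,0,0,0,0.4],
  [0,0,-5,0,0,0,0.4],
  [0,0,-5,0,0,0,0.4],
])

```text
t: 42.92
ee_pos: [430.7, 107.0, 45.9]
orientation: [2.37, 2.062, 0.0]
ft_force: [4.2, -1.9, 0.9]
width: 0.579
grasp_force: 46.6
```

```bash
python3 -c "
from h import *
o=observe();print(o['ft_torque'],o['ft_force'],o['ee_pos'])"
```

```text
[-0.25980397 -0.83735234  0.08934398] [ 4.23216161 -1.88683496  0.89372749] [430.73427316 107.01603401  45.94343608]
```

At 48° the thread has taken the push off the hand (fz 3.5 → 0.9). I'll tighten about 20° more, following the draw-down at 0.07 mm per degree.

Call:
jog_arm([
  [0,0,-1,0,0,-0.01,0.4],
  [0,0,-2,0,0,-0.02,0.4],
  [0,0,-4,0,0,-0.03,0.4],
  [0,0,-5,0,0,-0.04,0.4],
  [0,0,-5,0,0,-0.04,0.4],
])

```text
t: 43.55
ee_pos: [430.7, 107.1, 45.6]
orientation: [2.458, 1.956, 0.0]
ft_force: [3.2, -1.2, 0.2]
width: 0.577
grasp_force: 46.7
```

Call:
jog_arm([
  [0,0,-1,0,0,-0.01,0.4],
  [0,0,-2,0,0,-0.02,0.4],
  [0,0,-4,0,0,-0.03,0.4],
  [0,0,-5,0,0,-0.04,0.4],
  [0,0,-5,0,0,-0.04,0.4],
])

```text
t: 44.18
ee_pos: [430.6, 107.2, 45.2]
orientation: [2.541, 1.847, 0.0]
ft_force: [3.6, -0.4, 2.0]
width: 0.574
grasp_force: 46.8
```

Call:
jog_arm([
  [0,0,-1,0,0,-0.01,0.4],
  [0,0,-2,0,0,-0.02,0.4],
  [0,0,-4,0,0,-0.03,0.4],
  [0,0,-5,0,0,-0.035,0.4],
  [0,0,-5,0,0,-0.035,0.4],
])

```text
t: 44.8
ee_pos: [430.7, 107.3, 44.9]
orientation: [2.619, 1.735, 0.001]
ft_force: [3.8, -0.7, 3.9]
width: 0.583
grasp_force: 47.0
```

Call:
jog_arm([
  [0,0,-1,0,0,-0.01,0.4],
  [0,0,-2,0,0,-0.02,0.4],
  [0,0,-4,0,0,-0.03,0.4],
  [0,0,-5,0,0,-0.035,0.4],
  [0,0,-5,0,0,-0.035,0.4],
])

```text
t: 45.42
ee_pos: [430.7, 107.2, 44.5]
orientation: [2.692, 1.619, 0.001]
ft_force: [4.2, -0.7, 3.7]
width: 0.574
grasp_force: 47.1
```

```bash
python3 -c "
from h import *
o=observe();print(o['ft_torque'],o['ft_force'],o['ee_pos'],o['joints'])"
```

```text
[-0.31376943 -1.02495009  0.05873318] [ 4.16952433 -0.71902819  3.74832672] [430.72630577 107.23719833  44.54808769] [ 0.58042609  0.08156486 -0.89985616  2.09366934  0.0761239   0.99808259
 -0.84706578]
```

Call:
jog_arm([
  [0,0,-1,0,0,0,0.4],
  [0,0,-2,0,0,0,0.4],
  [0,0,-4,0,0,0,0.4],
  [0,0,-5,0,0,0,0.4],
  [0,0,-5,0,0,0,0.4],
])

```text
t: 46.05
ee_pos: [430.5, 107.2, 44.3]
orientation: [2.761, 1.499, 0.0]
ft_force: [6.1, -0.4, 3.0]
width: 0.574
grasp_force: 47.1
```

```bash
python3 -c "
from h import *
o=observe();print(o['ft_torque'],o['ft_force'],o['ee_pos'])"
```

```text
[-0.24053427 -1.14673286  0.06420556] [ 6.09688254 -0.44341137  2.96637108] [430.53853966 107.18735471  44.30776476]
```

The z torque of 0.06 Nm and ring origin about 11.7 mm below the rim fit a snug ring, roughly 25° past take-up and 8 N on the glass. I'll release and lift clear.

Call:
jog_arm([
  [0,0,0,0,0,0.02,0.6],
  [0,0,0,0,0,0.02,0.65],
  [0,0,0,0,0,0.02,0.72],
  [0,0,0,0,0,0.02,0.75],
  [0,0,0,0,0,0.02,0.75],
])

```text
t: 46.68
ee_pos: [429.9, 107.2, 44.4]
orientation: [-2.76, -1.5, 0.002]
ft_force: [1.1, 0.1, 0.2]
width: 0.748
grasp_force: 0.0
```

Call:
jog_arm([
  [0,0,0,0,0,1,0.75],
  [0,0,0,0,0,3,0.75],
  [0,0,0,0,0,7,0.8],
  [0,0,0,0,0,12,0.8],
  [0,0,0,0,0,14,0.8],
])

```text
t: 47.3
ee_pos: [432.1, 107.8, 188.3]
orientation: [2.757, 1.499, 0.007]
ft_force: [0.4, -0.2, -0.7]
width: 0.803
grasp_force: 0.0
```

Call:
jog_arm([
  [0,0,0,1,3,0,0.8],
  [0,0,0,3,8,0,0.8],
  [0,0,0,5,13,0,0.8],
  [0,0,0,5,13,0,0.8],
  [0,0,0,5,13,0,0.8],
])

```text
t: 47.92
ee_pos: [480.2, 236.8, 184.7]
orientation: [-2.76, -1.501, 0.002]
ft_force: [-0.1, -0.2, 0.4]
width: 0.802
grasp_force: 0.0
```

```bash
python3 chk.py; python3 - <<'E'
from h import *
for n in('top','scene'):
    s=snap(n); p=s['pixels'].astype(int); R,G,B=p[...,0],p[...,1],p[...,2]
    u,v=proj(s,[430.5,107.2,60.3+33]); c=p[int(v)-22:int(v)+23,int(u)-22:int(u)+23]
    d=((abs(c[...,0]-c[...,2])<25)&(c.sum(2)<480)&(c.sum(2)>150)).astype(np.uint8)
    nn,l,st,ce=cv2.connectedComponentsWithStats(d); i=1+np.argmax(st[1:,4]); g=ce[i]+[int(u)-22,int(v)-22]
    gr=(c[...,1]-c[...,0]>20); ys,xs=np.nonzero(gr)
    print(n,'pred',u,v,'dark',g,st[i],ray(s,*g,80).round(1),'green',gr.sum(),(xs.mean()+int(u)-22,ys.mean()+int(v)-22) if len(xs) else '')
E
```

```text
{'t': np.float64(47.92), 'ee_pos': array([480.19, 236.76, 184.69]), 'joints': array([ 0.44,  0.2 , -1.05,  1.73,  0.18,  1.32, -1.22]), 'ft_force': array([-0.05, -0.21,  0.38]), 'width': np.float64(0.8), 'grasp_force': np.float64(0.0)}
top pred 329.9219484470656 237.59487362305651 dark [342.75  226.975] [31  8  9 13 40] [457.5  75.3  80. ] green 0 
scene pred 346.0890795767235 221.15811620288125 dark [342.66710963 221.01860465] [   0    0   41   45 1505] [442.  110.7  80. ] green 58 (np.float64(344.32758620689657), np.float64(223.10344827586206))
```

```bash
python3 -c "
from h import *
print(ticket.close_job())"
```

```text
the job is handed in; nothing more can be done
None
```

I handed the job in at 48 s of the 72 s allowed: the glass is in the cell and released, and the ring is turned about 25° past thread take-up. I estimate 8 N on the glass from turn angle and wrist torque, with no direct reading; close_job returned no verdict.

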